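# Lid the two open culture dishes on the microscope stage

### The arm

A 6-joint arm with a two-finger parallel gripper is mounted at the origin on the work surface. World frame = base frame: x ahead of the robot, y to its left, z up, the work surface at z = 0. Lengths are in m, angles in rad, forces in N, time in s.
With the tool pointing down it reaches from about 0.35 to 1 m from the base axis. Payload 7.1 kg.
Tool frame: the origin (TCP) lies between the finger pads; the fingertips stand 22 mm ahead of it and the grasp point (between the pads) lies 3 mm ahead of it; z points along the fingers, y is the line along which they close (so a half turn about z gives the same grasp; the last joint's range is limited). The gripper opens to 85 mm and grips with 20 to 120 N. Pads are 22 mm wide; open, the fingers measure 114 mm over their backs; the gripper's body (76 mm by 85 mm) begins 54 mm behind the grasp point. The pads swing forward as they close: fully open they stand 13 mm farther back than shut.
Start: joints at [-1.15, 0.423, 1.63, -0, 1.089, -0.019], TCP at [0.266, -0.565, 0.253] pointing down, gripper open.
Joint ranges: [-3, 3], [-0.9, 2.11], [0.09, 2.58], [-1.31, 4.45], [0.11, 2.69], [-2.54, 2.54]. Speed limits (rad/s): [2.39, 2.39, 3.01, 3.14, 3.14, 3.14].

### API

Orientations are given as a rotation vector (axis times angle).
In Python, from rig import manip gives the robot as it stands. The module is installed in compiled form; this text tells all that it offers. Calls block until the motion is done:
- manip.move_to(position, orientation): joint-space move of the TCP to a pose.
- manip.servo_line(position, orientation=None, rate=0.15): straight line of the TCP; orientation=None keeps the orientation; rate is the mean speed in m/s.
- manip.set_joints(angles): joint-space move.
- manip.command_gripper(opening, f_grip=None): finger opening in m; f_grip is the grip in N (None keeps the last); returns when the fingers have stopped.
- manip.hold(seconds).
- manip.solve_ik(position, orientation): joint angles nearest the present ones, or None.
- manip.camera(name): name is "scene" or "top" or "wrist"; returns a dict with "image" (480x640x3 uint8, red, green, blue), "fx", "fy", "cx", "cy" (pixels), "cam_to_world" (4x4, takes a point from camera to world coordinates); the wrist camera has in their place "mount" (4x4, takes a point from camera to tool coordinates, whose origin is the TCP and whose axes are the flange's). Camera axes: x right, y down, z forward; pixel columns grow to the right and rows downward; lengths in m; the calibration is good to about 2 mm. The wrist camera is an equidistant fisheye: a pixel r from the principal point sees the ray r / f radians off the axis. A picture is of the moment at which its call begins: read the wrist's pose just before it. There is no depth.
A pose or a line that the arm cannot do raises manip.IKError and nothing moves.
- manip.sign_off(): hands the job in; it is judged then, once.
Readings, each from a call of its own:
- manip.get_time(): time.
- manip.get_joint_positions(): joint angles.
- manip.get_joint_vel(): joint speeds.
- manip.get_tau(): joint torques, N m.
- manip.get_position(): TCP position.
- manip.get_ee_rot(): TCP orientation.
- manip.get_contact_force(): force on the tool from outside, world axes, zero at the start.
- manip.get_torque(): the same for the moment, N m.
- manip.get_width(): finger opening in m.
- manip.get_grip_force(): force on a finger pad.
Only numpy, scipy, OpenCV 4.12 (cv2) and the standard library are available. Lean on these libraries where they do the work, as an engineer would, in place of code of your own. Each camera call takes 0.05 s, during which the arm holds its last target. There are 200 camera calls.

### The job

Two open culture dishes of different size stand on the microscope's stage: close each one with the blue lid from the bench that fits it, pushed level and fully down over the rim. Leave each dish standing where it is, do not knock against the microscope, and leave the two lids that fit neither dish and everything else on the bench where they lie.

Things in the scene. Friction and masses are not known exactly. Their poses are not given: they have to be found in the camera images.
- microscope: Big white and black inverted microscope, fixed. Origin on the bench under the middle of its stage; x points from its open front to the pillar at its back, z up. Black stage 220 mm (x) by 300 mm (y), top at z = 150 mm. White body below it, 130 to 170 mm wide. Pillar at x 187 to 263 mm, 470 mm high.
- slider_bar (a point): Middle of the lower front edge of the black slider bar that hangs over the stage just behind the dishes; axes as the microscope's. The bar spans 55 mm back (x 0 to 55), y +-110 mm, z 0 to 30 mm. Its underside is 85 mm over the stage. The dishes' centres stand 20 to 30 mm in front of its edge.
- condenser (a point): Centre of the underside of the condenser nose (radius 28 mm, 63 mm over the stage), between and behind the dishes; axes as the microscope's. Above it, from z = 57 mm, the lamp tube of radius 42 mm, and from z = 167 mm the lamp arm, 90 mm wide, x from -28 to 182 mm.
- dish_45: White open round culture dish, outer diameter 45 mm, 24 mm high, wall 2.5 mm, loose on the microscope's stage. Origin at the centre of its underside, z up. The lid that fits has 2 mm of play all round and, when fully on, has its rim 9 mm above the dish's underside and its top 3 mm above the dish's rim.
- dish_52: White open round culture dish, outer diameter 52 mm, 24 mm high, wall 2.5 mm, loose on the microscope's stage. Origin at the centre of its underside, z up. The lid that fits has 2 mm of play all round and, when fully on, has its rim 9 mm above the dish's underside and its top 3 mm above the dish's rim.
- lid_47: Blue round cap-like lid lying on the bench with its open side down, outer diameter 47 mm, inner diameter 42 mm, 18 mm high, top 3 mm thick (inner depth 15 mm), about 35 g. Origin at the centre of its rim plane (underside), z up.
- lid_54: Blue round cap-like lid lying on the bench with its open side down, outer diameter 54 mm, inner diameter 49 mm, 18 mm high, top 3 mm thick (inner depth 15 mm), about 35 g. Origin at the centre of its rim plane (underside), z up.
- lid_61: Blue round cap-like lid lying on the bench with its open side down, outer diameter 61 mm, inner diameter 56 mm, 18 mm high, top 3 mm thick (inner depth 15 mm), about 35 g. Origin at the centre of its rim plane (underside), z up.
- lid_68: Blue round cap-like lid lying on the bench with its open side down, outer diameter 68 mm, inner diameter 63 mm, 18 mm high, top 3 mm thick (inner depth 15 mm), about 35 g. Origin at the centre of its rim plane (underside), z up.
- amber_bottle: Small amber bottle with white cap, upright, radius 20 mm, 75 mm high, loose; origin at the centre of its underside.
- reagent_bottle: Bottle with orange cap, upright, radius 35 mm, 170 mm high, loose; origin at the centre of its underside.
- tube_rack: Green rack of capped tubes, 55 mm (x) by 120 mm (y) by 68 mm high, fixed; origin at the centre of its underside.
- tip_box: Grey box with blue lid, 87 mm (x) by 122 mm (y) by 68 mm high, fixed; origin at the centre of its underside.
- slide_box: Yellow box, 80 mm (x) by 32 mm (y) by 22 mm high, loose; origin at the centre of its underside.
- forceps: Steel forceps lying along their x, 140 mm long (x from -70 to 70 mm), 12 mm wide, 6 mm high, loose; origin under the middle.
- tally_counter: Round steel hand counter, radius 24 mm (32 mm to the tip of its button on +x), 25 mm high, loose; origin at the centre of its underside.
Not all that is in view belongs to the job. Leave any pink look-alike of the lid_61 alone. What is shaped like the lid_54 but red is not meant.

How it is judged:
By the outcome, as a careful person would: the job done as asked, in the order asked, and still so for the second after the job is handed in, with the robot touching nothing.
It also fails if it takes over 64 s, if anything falls off the work surface, if the arm or the gripper's body presses on something with over 40 N, if the wrist force passes 120 N, or if a joint passes its speed limit or range.

## Working session

There is one attempt and no reset: what is moved stays moved. The work goes in short steps, each a Python script; the robot and the scene stay as the last script left them, time stands still between calls to the robot, and variables do not carry over. Pictures are saved under pics/ and viewed, at most 12 in all, crops included, and the job is handed in when it is done.

```bash
mkdir -p pics
python3 - <<'E'
from rig import manip
import cv2,pickle,numpy as np
d={}
for n in("scene","top","wrist"):
    c=manip.camera(n);d[n]=c
    cv2.imwrite(f"pics/{n}0.png",c["image"][:,:,::-1])
    print(n,{k:np.round(v,4).tolist() for k,v in c.items() if k!="image"})
d['pos']=manip.get_position();d['rot']=manip.get_ee_rot()
print(manip.get_time(),d['pos'],d['rot'])
pickle.dump(d,open("d0.pkl","wb"))
E
```

```text
scene {'fx': 549.2635, 'fy': 549.2635, 'cx': 321.7239, 'cy': 239.8621, 'cam_to_world': [[0.5567, 0.6207, -0.5521, 1.2655], [0.8307, -0.4224, 0.3628, -0.4937], [-0.008, -0.6605, -0.7507, 1.0758], [0.0, 0.0, 0.0, 1.0]]}
top {'fx': 519.392, 'fy': 519.392, 'cx': 314.6642, 'cy': 237.4302, 'cam_to_world': [[0.0273, -0.9945, 0.1014, 0.4514], [-0.9995, -0.029, -0.0151, -0.0399], [0.018, -0.1009, -0.9947, 1.5729], [0.0, 0.0, 0.0, 1.0]]}
wrist {'fx': 371.6483, 'fy': 371.6483, 'cx': 321.4088, 'cy': 246.754, 'mount': [[0.0001, -0.9575, -0.2884, 0.0732], [1.0, 0.0004, -0.0009, 0.0003], [0.001, -0.2884, 0.9575, -0.1196], [0.0, 0.0, 0.0, 1.0]]}
0.15 [ 0.26593854 -0.56517862  0.25273244] [-3.06486500e+00 -6.84926637e-01  3.64311979e-04]
```

View pics/scene0.png

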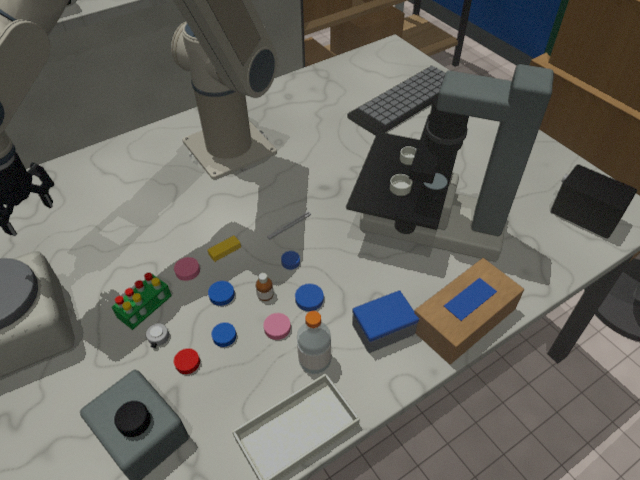

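View pics/top0.png

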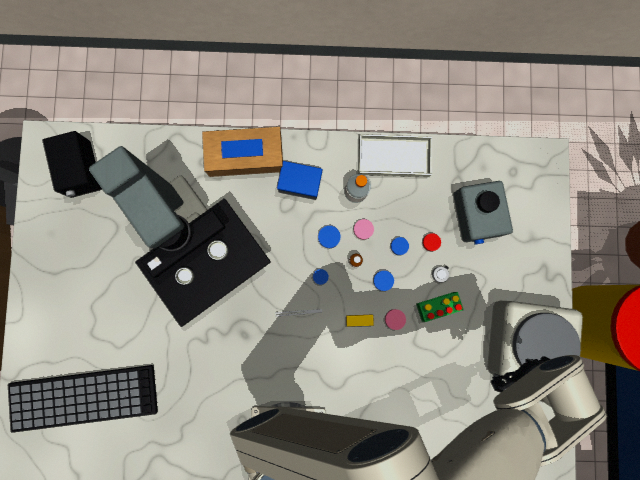

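View pics/wrist0.png

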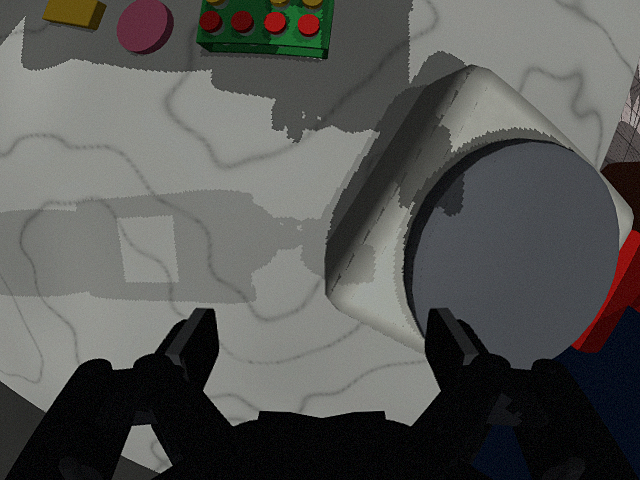

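The scene shows blue lids in the top picture at (329,236), (320,276), (383,280) and (400,245). The look-alikes are pink (363,229) and (395,319), and red (431,241); the blue tip box (300,178) and the blue label (242,148) are also the same colour. The dishes stand at (217,250) and (184,275) on the black stage. By the sizes, dish_45 needs lid_54 (inner 49) and dish_52 needs lid_61 (inner 56).

```bash
cat > h.py <<'E'
import numpy as np,cv2
from scipy.spatial.transform import Rotation as R
def ray(c,uv,pose=None):
    x=(uv[0]-c["cx"])/c["fx"];y=(uv[1]-c["cy"])/c["fy"]
    if "mount" in c:
        p,r=pose;M=np.eye(4);M[:3,:3]=R.from_rotvec(r).as_matrix();M[:3,3]=p;T=M@c["mount"]
        th=np.hypot(x,y);s=np.sin(th)/max(th,1e-9);d=np.array([x*s,y*s,np.cos(th)])
    else: T=c["cam_to_world"];d=np.array([x,y,1.]);d/=np.linalg.norm(d)
    return T[:3,3],T[:3,:3]@d
def plane(c,uv,z,pose=None):
    o,d=ray(c,uv,pose);return o+d*(z-o[2])/d[2]
def tri(rays):
    A=np.zeros((3,3));b=np.zeros(3)
    for o,d in rays:
        P=np.eye(3)-np.outer(d,d);A+=P;b+=P@o
    p=np.linalg.solve(A,b);return p,max(np.linalg.norm((np.eye(3)-np.outer(d,d))@(p-o)) for o,d in rays)
def mask(im,kind):
    h=cv2.cvtColor(im,cv2.COLOR_RGB2HSV)
    if kind=="blue": return cv2.inRange(h,(105,140,40),(125,255,255))
    if kind=="white": return cv2.inRange(h,(0,0,110),(180,70,255))
def blobs(m,lo=30,hi=1e9):
    out=[]
    for c in cv2.findContours(m,cv2.RETR_EXTERNAL,cv2.CHAIN_APPROX_NONE)[0]:
        a=cv2.contourArea(c)
        if lo<a<hi:
            M=cv2.moments(c);out.append((M["m10"]/a,M["m01"]/a,a,c))
    return out
def circle(c,cnt,z,pose=None):
    "cast contour on plane z, fit circle"
    P=np.array([plane(c,p[0],z,pose)[:2] for p in cnt])
    A=np.c_[2*P,np.ones(len(P))];s=np.linalg.lstsq(A,(P**2).sum(1),rcond=None)[0]
    r=np.sqrt(s[2]+s[0]**2+s[1]**2);return s[:2],r,np.std(np.linalg.norm(P-s[:2],axis=1)-r)
E
python3 - <<'E'
import pickle;from h import *
d=pickle.load(open("d0.pkl","rb"))
T,S=d["top"],d["scene"]
bt=blobs(mask(T["image"],"blue"),60,700);bs=blobs(mask(S["image"],"blue"),60,900)
for b in bt:
    p=plane(T,b[:2],.012);D=2*np.sqrt(b[2]/np.pi)/519*1.56
    print("top",np.round(b[:3],1),p.round(3),"D",round(D*1e3,1),circle(T,b[3],.015))
for b in bs:
    print("scene",np.round(b[:3],1),plane(S,b[:2],.012).round(3),circle(S,b[3],.015)[1])
for a in bt:
  for b in bs:
    p,e=tri([ray(T,a[:2]),ray(S,b[:2])])
    if e<.006: print(np.round(a[:2]),np.round(b[:2]),p.round(4),round(e,4))
for n,c in(("top",T),("scene",S)):
  for b in blobs(mask(c["image"],"white"),60,700): print(n,np.round(b[:3],1),plane(c,b[:2],.174).round(3),circle(c,b[3],.172)[1:])
for uv in((136,262),(230,193),(270,260),(183,325)):print(plane(T,uv,.15).round(3))
E
```

```text
top [383.4 280.4 296. ] [ 0.487 -0.274  0.012] D 58.4 (array([ 0.48679631, -0.2732393 ]), np.float64(0.029110652740768694), np.float64(0.000754667674413506))
top [320.2 276.3 162. ] [ 0.494 -0.083  0.012] D 43.2 (array([ 0.49371528, -0.08328304]), np.float64(0.021551143402168904), np.float64(0.0008910030402450817))
top [399.5 245.6 226. ] [ 0.593 -0.321  0.012] D 51.0 (array([ 0.59285897, -0.32030393]), np.float64(0.025751929145930535), np.float64(0.0007410416722951592))
top [328.8 236.4 356.5] [ 0.615 -0.106  0.012] D 64.0 (array([ 0.61468623, -0.1061013 ]), np.float64(0.032268506736200804), np.float64(0.0008643222834867719))
top [241.7 148.  612.5] [0.879 0.168 0.012] D 83.9 (array([0.87911066, 0.16711667]), np.float64(0.048607816775040016), np.float64(0.014456900221085485))
scene [223.6 334.3 414. ] [ 0.594 -0.319  0.012] 0.027887618060033474
scene [308.9 296.8 534.5] [ 0.615 -0.105  0.012] 0.03425539925074738
scene [220.9 292.6 457. ] [ 0.487 -0.272  0.012] 0.032140610868918014
scene [290.  259.4 199. ] [ 0.492 -0.082  0.012] 0.023090910652268207
scene [452.4   5.  217. ] [-0.284
[... 2885 characters left out ...]
884), np.float64(0.025952113113061826))
scene [  7.7  26.5 263. ] [-0.782 -0.398  0.174] (np.float64(0.06467168954527681), np.float64(0.02264364897954185))
scene [438.2  23.1 265. ] [0.02  0.801 0.174] (np.float64(0.06403787131580853), np.float64(0.028276435532799345))
scene [407.7   8.6 109. ] [-0.116  0.782  0.174] (np.float64(0.0408149362506712), np.float64(0.015143202669415786))
scene [ 94.6   6.4 504. ] [-0.756 -0.109  0.174] (np.float64(0.08937084476437926), np.float64(0.032697586222505896))
scene [  9.4   6.  215. ] [-0.932 -0.357  0.174] (np.float64(0.051413238875097106), np.float64(0.013494824386696266))
[0.515 0.423 0.15 ]
[0.713 0.176 0.15 ]
[0.531 0.059 0.15 ]
[0.349 0.287 0.15 ]
```

```bash
cat >> h.py <<'E'
def ori(phi,t):
    "tool heading phi (rad), tilted t from vertical: z leans forward; camera (+x) on far side"
    f=np.array([np.cos(phi),np.sin(phi),0]);u=np.array([0,0,1.])
    z=np.sin(t)*f-np.cos(t)*u; x=np.cos(t)*f+np.sin(t)*u; y=np.cross(z,x)
    return R.from_matrix(np.c_[x,y,z]).as_rotvec()
E
python3 - <<'E'
import pickle;from h import *;from rig import manip
d=pickle.load(open("d0.pkl","rb"));T,S=d["top"],d["scene"]
def roi(c,x0,y0,x1,y1,z):
    g=cv2.cvtColor(c["image"][y0:y1,x0:x1],cv2.COLOR_RGB2GRAY)
    _,m=cv2.threshold(g,0,255,cv2.THRESH_OTSU);b=max(blobs(m,20),key=lambda b:b[2])
    cnt=b[3]+np.array([x0,y0]);return (b[0]+x0,b[1]+y0),circle(c,cnt,z)
a=[roi(T,203,238,231,263,.17),roi(T,172,264,197,287,.17)]
s=[roi(S,386,170,416,200,.17),roi(S,398,146,417,167,.17)]
for p,q in zip(a,s):print(p,q,tri([ray(T,p[0]),ray(S,q[0])]))
th=np.arctan2(.58,.8)
P={"54":(.593,-.32,.03),"61":(.487,-.273,.03)}
D={k:np.r_[p[1][0],.185] for k,p in zip("AB",a)}
for t in(35,40,45,50):
  for ph in(-30,0,):
    for k,p in P.items():
      for dz in(0,.15):
        j=manip.solve_ik(np.array(p)+[0,0,dz],ori(np.radians(ph),np.radians(t)));print(t,ph,k,dz,None if j is None else np.round(j,2))
  for k,p in D.items():
    for dx in (0,.1):
      for ph in (th-.3,th,th+.3):
        j=manip.solve_ik(p-[dx*np.cos(ph),dx*np.sin(ph),-dx],ori(ph,np.radians(t)));print(t,k,dx,round(ph,2),None if j is None else np.round(j,2))
E
```

```text
((217.19663299663299, 249.85117845117844), (array([0.55310463, 0.20115991]), np.float64(0.02412789349456054), np.float64(0.00169485166945104))) ((400.13389513108615, 183.89559925093633), (array([0.55602683, 0.20051719]), np.float64(0.032146368816236795), np.float64(0.0043698867566472335))) (array([0.55367844, 0.20194862, 0.16682588]), np.float64(0.0006853060009828843))
((183.98692810457516, 275.5443510737628), (array([0.4812808 , 0.28732171]), np.float64(0.02055722556077574), np.float64(0.0020287327726556895))) ((407.19392523364485, 154.3613707165109), (array([0.48211632, 0.28538091]), np.float64(0.028574294596841646), np.float64(0.00686228437604968))) (array([0.48099956, 0.28587435, 0.16942614]), np.float64(0.0007986865315792766))
35 -30 54 0 [-0.51  0.73  1.97  3.19  0.17 -1.61]
35 -30 54 0.15 [-0.51  0.45  1.95 -0.07  0.13  1.65]
35 -30 61 0 [-0.54  0.69  2.21  3.12  0.37 -1.56]
35 -30 61 0.15 None
35 0 54 0 [-0.66  0.75  1.91  1.64  0.36 -0.64]
35 0 54 0.15 [-0.66  0.48  1.9   0.97  0.44  0.08]
35 0 61 0 [-0.72  0.69  2.16  2.    0.43 -1.1 ]
35 0 61 0.15 [-0.72  0.35  2.14  1.18 
[... 2651 characters left out ...]
.01  1.76  0.54 -0.74]
50 0 61 0 [-0.82  0.81  2.22  2.25  0.8  -1.46]
50 0 61 0.15 [-0.82  0.42  2.24  1.87  0.62 -0.96]
50 A 0 0.33 [ 0.33  0.4   2.26  3.15  0.39 -1.57]
50 A 0 0.63 [ 0.17  0.41  2.24  2.29  0.47 -1.09]
50 A 0 0.93 [ 0.04  0.45  2.16  1.72  0.64 -0.85]
50 A 0.1 0.33 [ 0.33  0.01  2.39  3.16  0.14 -1.58]
50 A 0.1 0.63 [ 0.02  0.05  2.35  1.64  0.46 -0.5 ]
50 A 0.1 0.93 [-0.17  0.16  2.22  1.3   0.79 -0.52]
50 B 0 0.33 [ 0.63  0.39  2.3   3.69  0.46 -1.87]
50 B 0 0.63 [ 0.45  0.38  2.32  2.82  0.44 -1.39]
50 B 0 0.93 [ 0.29  0.4   2.27  2.08  0.55 -1.02]
50 B 0.1 0.33 None
50 B 0.1 0.63 [ 0.38 -0.03  2.44  2.12  0.22 -0.73]
50 B 0.1 0.93 [ 0.08  0.05  2.36  1.47  0.61 -0.51]
```

Sizes: the lids at top px (400,245) and (383,280) come out at 51 and 58 mm. The masks read about 3 mm low on all four lids, so these are lid_54 and lid_61. A vertical gripper would hit the slider bar, so I will pick and place tilted 45°. Next I take two wrist views of the chosen lids.

```bash
cat >> h.py <<'E'
def shot(manip,name):
    pose=(manip.get_position(),manip.get_ee_rot());c=manip.camera("wrist");cv2.imwrite(f"pics/{name}.png",c["image"][:,:,::-1]);return c,pose
E
python3 - <<'E'
import pickle;from h import *;from rig import manip
o=ori(0,np.pi/4)
manip.move_to([.45,-.33,.15],o);v=[shot(manip,"l1")]
manip.servo_line([.45,-.25,.15],rate=.25);v.append(shot(manip,"l2"))
pickle.dump(v,open("l.pkl","wb"));print(manip.get_time(),np.round(manip.get_joint_positions(),2))
for c,p in v:
  for b in blobs(mask(c["image"],"blue"),400):
    print(np.round(b[:3]),[ (np.round(x[0],4),np.round(2e3*x[1],1),np.round(1e3*x[2],1)) for x in [circle(c,b[3],.018,p)]])
cv2.imwrite("pics/l12.png",cv2.resize(np.hstack([v[0][0]["image"],v[1][0]["image"]])[:,:,::-1],(800,300)))
E
```

```text
2.1667 [-0.81  0.43  2.3   1.89  0.57 -1.01]
[ 248.  336. 4272.] [(array([ 0.4858, -0.2755]), np.float64(57.9), np.float64(2.3))]
[  51.  314. 1328.] [(array([ 0.4902, -0.0858]), np.float64(47.9), np.float64(2.6))]
[ 309.  221. 2879.] [(array([ 0.5878, -0.3202]), np.float64(56.7), np.float64(2.0))]
[ 103.  206. 2510.] [(array([ 0.6083, -0.1096]), np.float64(72.6), np.float64(3.3))]
[553. 185. 484.] [(array([ 0.635 , -0.5787]), np.float64(38.7), np.float64(4.3))]
[  74.   84. 3032.] [(array([0.845 , 0.0497]), np.float64(158.3), np.float64(10.6))]
[ 19.  59. 438.] [(array([1.0011, 0.2922]), np.float64(102.4), np.float64(13.2))]
[ 351.  337. 4870.] [(array([ 0.4858, -0.2723]), np.float64(60.0), np.float64(0.6))]
[ 121.  321. 1964.] [(array([ 0.4908, -0.0846]), np.float64(47.5), np.float64(1.8))]
[ 400.  221. 2728.] [(array([ 0.5875, -0.3182]), np.float64(57.1), np.float64(2.1))]
[ 172.  204. 3344.] [(array([ 0.6084, -0.1084]), np.float64(72.2), np.float64(2.8))]
[ 125.   74. 3842.] [(array([0.8452, 0.034 ]), np.float64(156.0), np.float64(10.4))]
[ 48.  50. 730.] [(array([0.9944, 0.285 ]), np.float64(122.9), np.float64(18.1))]
```

View pics/l12.png

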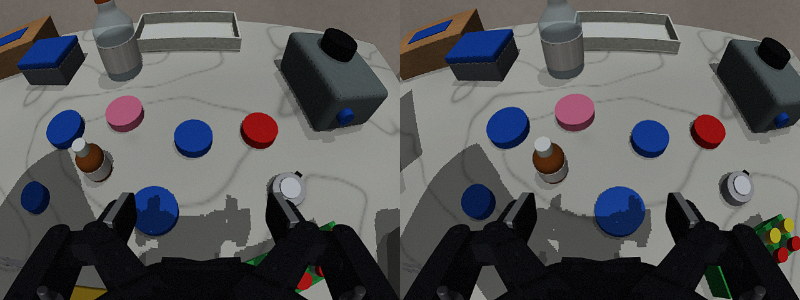

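The crops show lid_54 at full-scale px (309,221) and (400,221). It is blue, with the red look-alike to its right. lid_61 is at (351,337) in view 2 and is cut off by the finger in view 1. I refit with the far arc of each top rim only.

```bash
cat >> h.py <<'E'
def fararc(c,cnt,z,pose=None,frac=-0.05):
    "circle through the far half of the outline (the upper rim) on plane z"
    P=np.array([plane(c,p[0],z,pose)[:2] for p in cnt]);o=ray(c,(320,240),pose)[0][:2]
    ctr=P.mean(0)
    for _ in range(6):
        v=(ctr-o)/np.linalg.norm(ctr-o);q=P-ctr;k=(q@v)/np.linalg.norm(q,axis=1)>frac;Q=P[k]
        A=np.c_[2*Q,np.ones(len(Q))];s=np.linalg.lstsq(A,(Q**2).sum(1),rcond=None)[0];ctr=s[:2]
    r=np.sqrt(s[2]+ctr@ctr);return ctr,r,np.std(np.linalg.norm(Q-ctr,axis=1)-r)
E
python3 - <<'E'
import pickle;from h import *
v=pickle.load(open("l.pkl","rb"));d=pickle.load(open("d0.pkl","rb"))
near=lambda b,u,w:np.hypot(b[0]-u,b[1]-w)<12
rays={}
for (c,p),px in zip(v,[{"54":(309,221),"61":(248,336)},{"54":(400,221),"61":(351,337)}]):
  B=blobs(mask(c["image"],"blue"),400)
  for k,(u,w) in px.items():
    b=[b for b in B if near(b,u,w)][0]
    for f in(-.05,.3):
      s=fararc(c,b[3],.018,p,f);print(k,s[0].round(4),round(2e3*s[1],1),round(1e3*s[2],2))
      if f<0:
        o=ray(c,(u,w),p)[0];q=np.r_[s[0],.018]-o;rays.setdefault(k,[]).append((o,q/np.linalg.norm(q)))
for k in rays:print(k,tri(rays[k]))
T=d["top"]
for b in blobs(mask(T["image"],"blue"),60,700)[:3]:print("top",np.round(b[:2]),circle(T,b[3],.016)[0])
E
```

```text
54 [ 0.5919 -0.3199] 52.0 0.32
54 [ 0.5917 -0.3198] 52.3 0.34
61 [ 0.4946 -0.2721] 45.2 1.15
61 [ 0.4964 -0.2696] 40.4 0.98
54 [ 0.5917 -0.3195] 52.1 0.35
54 [ 0.5914 -0.3195] 52.5 0.34
61 [ 0.4864 -0.2724] 59.4 0.27
61 [ 0.4864 -0.2724] 59.5 0.28
54 (array([ 0.59256723, -0.31982134,  0.01681167]), np.float64(0.00010180651136284274))
61 (array([ 0.48964211, -0.27258073,  0.02106077]), np.float64(0.003916505369223319))
top [383. 280.] [ 0.48677359 -0.27308955]
top [320. 276.] [ 0.49368811 -0.08325522]
top [399. 246.] [ 0.59276817 -0.32012397]
```

```bash
cat > pick.py <<'E'
import sys;from h import *;from rig import manip
x,y,w,n=float(sys.argv[1]),float(sys.argv[2]),float(sys.argv[3]),sys.argv[4]
o=ori(0,np.pi/4);f0=manip.get_contact_force()
manip.command_gripper(w+.018,40)
manip.move_to([x-.004,y,.11],o);manip.servo_line([x-.004,y,.024],rate=.12)
print("down",np.round(manip.get_contact_force()-f0,1),manip.get_position())
manip.command_gripper(w-.008,40);print("width",manip.get_width(),"grip",manip.get_grip_force(),np.round(manip.get_contact_force()-f0,1))
manip.servo_line([x-.004,y,.15],rate=.2)
print("width",manip.get_width(),manip.get_time());shot(manip,n)
E
python3 pick.py .5918 -.3197 .054 h54
```

```text
down [ 0.   0.1 -0.8] [ 0.5877488  -0.31993299  0.02477313]
width 0.052123916239872094 grip 40.72804978117347 [-2.8  1.7  4.6]
width 0.05193813061143159 5.1167
```

View pics/h54.png

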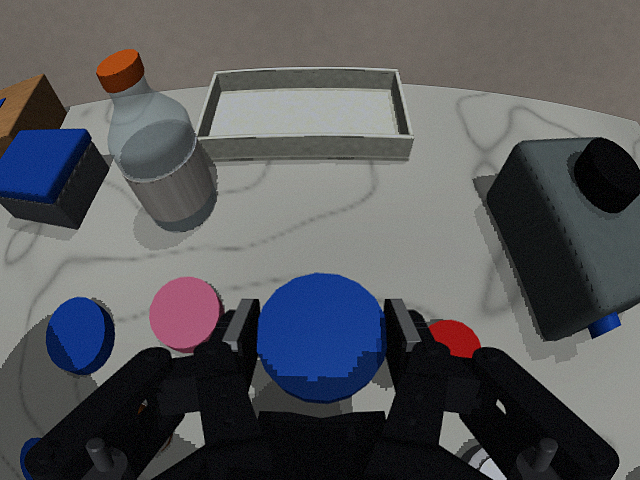

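The lid is in hand at (321,336), central between the pads and looking level. I measure it in the hand, then carry it to the front of the stage and look at the dishes from two places.

```bash
cat > look.py <<'E'
import pickle,sys;from h import *;from rig import manip
n=sys.argv[1];h=.675;f=np.array([np.cos(h),np.sin(h),0]);s=np.array([-np.sin(h),np.cos(h),0])
mid=np.array([.517,.243,.30]);o=ori(h,np.pi/4)
if manip.get_position()[1]<0: manip.servo_line(manip.get_position()*[1,1,0]+[-.08,0,.28],rate=.3)
v=[]
for i,e in enumerate((-.035,.035)):
    p=mid-.13*f+e*s
    manip.move_to(p,o) if i==0 else manip.servo_line(p,rate=.2)
    v.append(shot(manip,f"{n}{i}"))
pickle.dump(v,open(n+".pkl","wb"));print(manip.get_time())
E
python3 look.py d1
python3 - <<'E'
from h import *;import pickle
v=pickle.load(open("d1.pkl","rb"))
for c,p in v:  # lid in hand
    B=[b for b in blobs(mask(c["image"],"blue"),3000) if 280<b[0]<360]
    for b in B:
        Rm=R.from_rotvec(p[1]);
        for f in(-.05,.3):
            s=fararc(c,b[3],p[0][2]-.0068,p,f);print("hand tool xyz",Rm.inv().apply(np.r_[s[0],p[0][2]-.0068]-p[0]).round(4),2e3*s[1],1e3*s[2])
cv2.imwrite("pics/d1c.png",v[0][0]["image"][:,:,::-1])
E
```

```text
8.1083
hand tool xyz [-0.0013  0.0001  0.0083] 52.1723655892929 0.23137126299618083
hand tool xyz [-0.0016  0.0001  0.008 ] 52.93802799762943 0.18516952167090184
hand tool xyz [-0.0013  0.0001  0.0083] 52.19024069680564 0.24005456325448438
hand tool xyz [-0.0016  0.0001  0.008 ] 52.999743421130304 0.1936602928026085
```

View pics/d10.png

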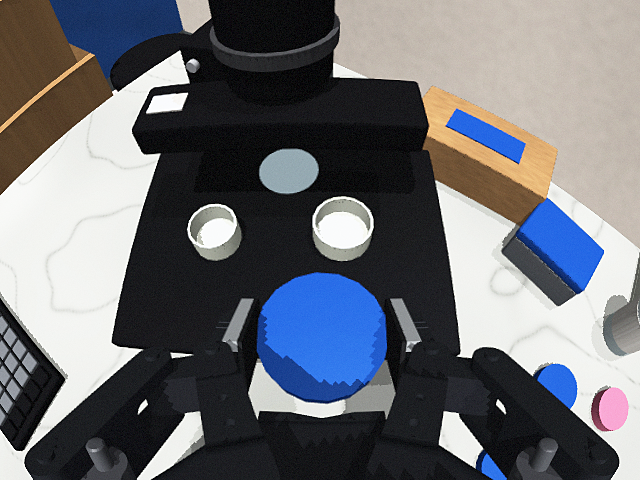

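View: dish_45 is at left (215,232) and dish_52 at right (343,228). The slider bar's lower front edge runs from about (133,152) to (428,150), with the lamp tube above and behind it. Measure them.

```bash
cat > dish.py <<'E'
import pickle,sys;from h import *
v=pickle.load(open(sys.argv[1]+".pkl","rb"));rays={}
for c,p in v:
    h=cv2.cvtColor(c["image"],cv2.COLOR_RGB2HSV);m=cv2.inRange(h,(0,0,75),(180,90,255))
    for b in blobs(m,800,6000):
        s=fararc(c,b[3],.174,p);k=None
        for q,n in(((.481,.287),"45"),((.553,.201),"52")):
            if np.hypot(*(s[0]-q))<.02:k=n
        if k:
            print(k,np.round(b[:3]),s[0].round(4),"D",round(2e3*s[1],1),round(1e3*s[2],2))
            o=ray(c,(320,240),p)[0];q=np.r_[s[0],.174]-o;rays.setdefault(k,[]).append((o,q/np.linalg.norm(q)))
for k in rays:print(k,len(rays[k]),tri(rays[k]) if len(rays[k])>1 else "")
E
python3 dish.py d1
python3 - <<'E'
import pickle;from h import *
c,p=pickle.load(open("d1.pkl","rb"))[0]
for uv in((133,152),(428,150)):print("bar",plane(c,uv,.235,p).round(3))
for uv in((112,344),(460,349)):print("stage front",plane(c,uv,.15,p).round(3))
E
```

```text
45 [ 214.  231. 2304.] [0.4797 0.2881] D 44.0 0.37
52 [ 342.  228. 3160.] [0.5519 0.2024] D 51.3 0.33
45 [ 294.  231. 2461.] [0.4792 0.2882] D 44.4 0.33
52 [ 422.  229. 2954.] [0.5519 0.2028] D 50.6 0.33
45 2 (array([0.47990832, 0.28884721, 0.17267143]), np.float64(0.00011562695198786401))
52 2 (array([0.55260268, 0.2028597 , 0.17286004]), np.float64(0.0001319841273344169))
bar [0.469 0.355 0.235]
bar [0.612 0.169 0.235]
stage front [0.344 0.291 0.15 ]
stage front [0.528 0.062 0.15 ]
```

```bash
cat > approach.py <<'E'
import pickle,sys;from h import *;from rig import manip
x,y,h,n=float(sys.argv[1]),float(sys.argv[2]),float(sys.argv[3]),sys.argv[4]
f=np.array([np.cos(h),np.sin(h),0]);o=ori(h,np.pi/4)
manip.move_to(np.array([x,y,.265])-.085*f,o);v=[shot(manip,n+"a")]
manip.servo_line(np.array([x,y,.245])-.07*f,rate=.1);v.append(shot(manip,n+"b"))
pickle.dump(v,open(n+".pkl","wb"));print(manip.get_time(),np.round(manip.get_joint_positions(),2),manip.get_width())
for c,p in v:
    for b in [b for b in blobs(mask(c["image"],"blue"),3000) if 280<b[0]<360]:
        s=fararc(c,b[3],p[0][2]-.0068,p,.1);print("hand offset f,y:",(s[0]-p[0][:2])@f[:2],(s[0]-p[0][:2])@[-f[1],f[0]],2e3*s[1])
E
python3 approach.py .4795 .2882 .72 p45; python3 dish.py p45
```

```text
9.1 [ 0.34  0.11  2.37  1.87  0.28 -0.59] 0.0516550494579394
hand offset f,y: 0.004169518381934807 -0.00011453552385884821 52.95356477393249
hand offset f,y: 0.004133470788514571 -0.0001264982799280278 52.97269192277608
45 [ 320.  251. 2786.] [0.4796 0.2885] D 44.0 0.25
52 [ 469.  260. 4006.] [0.5518 0.2029] D 50.7 0.29
52 [ 482.  267. 4673.] [0.5519 0.2028] D 50.6 0.28
45 [ 320.  254. 2828.] [0.4796 0.2885] D 43.8 0.28
45 2 (array([0.47945024, 0.28834831, 0.17447115]), np.float64(1.7521342881336226e-05))
52 2 (array([0.55072532, 0.202963  , 0.17557343]), np.float64(1.2826542075713258e-05))
```

View pics/p45b.png

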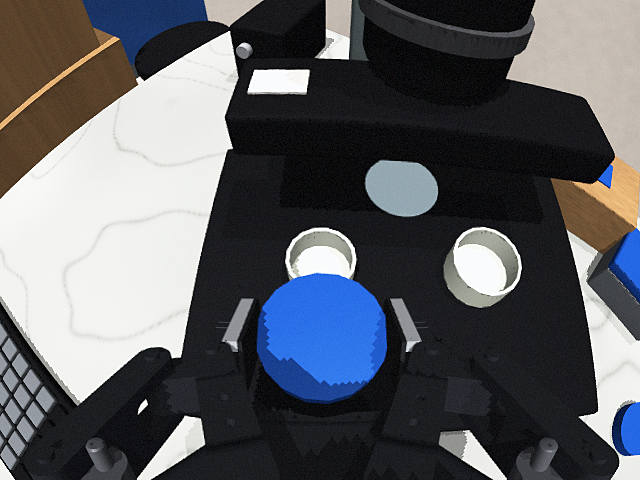

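The lid sits at (321,336), directly in front of dish_45 at (320,254), with the bar well behind. Dish rim height measures 174.5 mm, which agrees with the text. Placing.

```bash
cat > place.py <<'E'
import sys;from h import *;from rig import manip
x,y,h,w,off=map(float,sys.argv[1:6])
f=np.array([np.cos(h),np.sin(h),0]);o=ori(h,np.pi/4);p=np.array([x,y,0])-off*f
F=manip.get_contact_force;f0=F()
manip.servo_line(p+[0,0,.212],o,rate=.1);print("hover",np.round(F()-f0,1),manip.get_position().round(4))
ok=True
for z in np.r_[np.arange(.206,.1835,-.003),.1840,.1832]:
    manip.servo_line(p+[0,0,z],rate=.04);g=F()-f0
    print(round(z,4),np.round(g,1),manip.get_position()[2].round(4))
    if np.linalg.norm(g)>(6 if z>.187 else 25): ok=False;break
print("ok",ok,manip.get_time(),manip.get_width())
E
python3 place.py .4796 .2885 .72 .054 .0043
```

```text
hover [-0.3 -0.3 -0.2] [0.476  0.2854 0.2122]
0.206 [-0.6 -0.1 -0.8] 0.2061
0.203 [-0.9  1.  -1.3] 0.2031
0.2 [-0.6  0.2 -1.5] 0.2
0.197 [-0.3  2.  -0.7] 0.1969
0.194 [-0.1  1.2 -0.8] 0.1939
0.191 [ 0.1  0.6 -0.4] 0.1909
0.188 [-0.2  1.1 -0.1] 0.1879
0.185 [-0.8  0.6 -1.3] 0.1849
0.184 [-1.6 -0.6  2.5] 0.1844
0.1832 [-5.9 -4.2 12.2] 0.1843
ok True 12.5417 0.05232302020467009
```

Seated: reaction appears at TCP z = 184.3 mm, which puts the lid rim about 9 mm up. Release, retreat and check.

```bash
cat > leave.py <<'E'
import sys,pickle;from h import *;from rig import manip
w,n=float(sys.argv[1]),sys.argv[2]
manip.command_gripper(w+.016,40)
p=manip.get_position();z=R.from_rotvec(manip.get_ee_rot()).as_matrix()[:,2]
manip.servo_line(p-.10*z,rate=.2)
v=[shot(manip,n+"a")];q=manip.get_position();h=np.arctan2(z[1],z[0])
manip.servo_line(q+.05*np.array([np.sin(h),-np.cos(h),0]),rate=.2);v.append(shot(manip,n+"b"))
pickle.dump(v,open(n+".pkl","wb"));rays=[]
for c,p in v:
    for b in blobs(mask(c["image"],"blue"),1500):
        s=fararc(c,b[3],.177,p);
        if abs(2e3*s[1]-w*1e3)<5 and s[0][1]>.1:
            print(np.round(b[:3]),s[0].round(4),2e3*s[1],1e3*s[2]);o=ray(c,(320,240),p)[0];k=np.r_[s[0],.177]-o;rays.append((o,k/np.linalg.norm(k)))
if len(rays)==2:print(tri(rays))
print(manip.get_time())
E
python3 leave.py .054 q45
```

```text
[ 321.  261. 5446.] [0.4796 0.2885] 53.38397960127254 0.30567015006137
[ 246.  260. 5298.] [0.4798 0.2883] 53.40176679872574 0.2678245705874105
(array([0.47993913, 0.2887636 , 0.17613681]), np.float64(2.3405256759998246e-05))
14.2083
```

View pics/q45b.png

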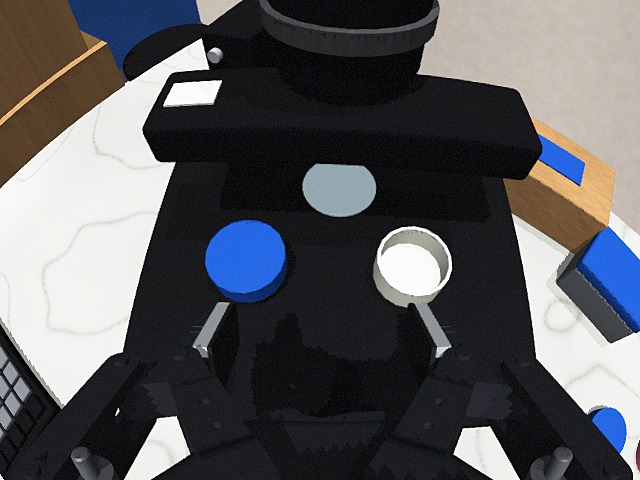

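Lid_54 sits level on dish_45: image (246,260), top height 176 mm. The other dish is at (412,267). Now lid_61.

Run:
```python
from h import *;from rig import manip
p=manip.get_position();print(p)
manip.servo_line(p+[-.04,-.03,.06],rate=.25)
manip.move_to([.45,-.2725,.25],ori(0,np.pi/4));print(manip.get_time(),manip.get_position())
c,q=shot(manip,"l61")
for b in blobs(mask(c["image"],"blue"),1500):
    s=fararc(c,b[3],.018,q);print(np.round(b[:3]),s[0].round(4),2e3*s[1],1e3*s[2])
```

```text
[0.45608762 0.20159104 0.25278894]
16.4333 [ 0.45024069 -0.27171928  0.24990223]
[ 322.  361. 2736.] [ 0.4866 -0.2725] 59.04117976426845 0.36506491206095454
[ 183.  251. 2245.] [ 0.6134 -0.1058] 65.87458083520397 0.45965206738663555
[ 137.  131. 3421.] [0.8293 0.0408] 123.36451277240087 6.504109992291141
```

```bash
python3 pick.py .4866 -.2725 .061 h61 && python3 look.py d2 && python3 dish.py d2
```

```text
down [0.3 0.2 0.3] [ 0.48299914 -0.27292888  0.02511478]
width 0.0598361192379239 grip 40.622621700167656 [-4.1 -1.1  8.8]
width 0.05938567295739192 19.4
22.2417
52 [ 342.  227. 3171.] [0.5519 0.2025] D 51.1 0.33
52 [ 421.  229. 2956.] [0.552  0.2028] D 50.6 0.32
52 2 (array([0.55252502, 0.20288501, 0.17305691]), np.float64(0.00010547358202687027))
```

```bash
python3 approach.py .5519 .2028 .675 p52; python3 dish.py p52
```

```text
23.2417 [ 0.07  0.17  2.28  1.58  0.41 -0.46] 0.05943146211180637
hand offset f,y: 0.0034520253269867997 -9.750964279203308e-05 59.97623953302078
hand offset f,y: 0.0033916392673289273 -6.438668471379507e-05 60.026026102114216
52 [ 319.  246. 3132.] [0.5522 0.2024] D 51.0 0.3
52 [ 324.  249. 3148.] [0.5522 0.2024] D 50.9 0.22
52 2 (array([0.55163046, 0.20198862, 0.17532113]), np.float64(1.358389235313648e-05))
```

View pics/p52b.png

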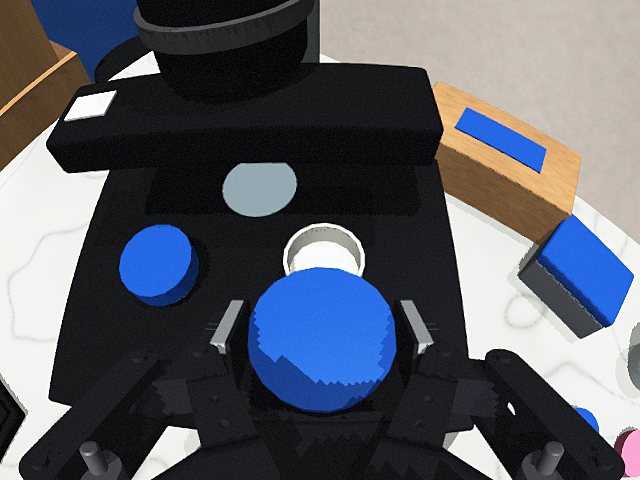

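Lid_61 is held level at (322,338), in front of dish_52 at (324,249). The in-hand offset is 3.5 mm along the heading. Placing.

```bash
python3 place.py .5521 .2025 .675 .061 .0035
```

```text
hover [ 0.1  0.8 -0.9] [0.549  0.2001 0.2121]
0.206 [ 0.2  0.4 -0.8] 0.2061
0.203 [ 0.2  0.1 -0.3] 0.2031
0.2 [ 0.4  0.2 -0.4] 0.1999
0.197 [ 0.   0.5 -1. ] 0.1969
0.194 [ 0.3  0.6 -0.6] 0.1939
0.191 [-0.3  0.  -1. ] 0.1909
0.188 [ 0.4  0.7 -0. ] 0.1879
0.185 [1.1 0.6 0.1] 0.1849
0.184 [-1.8 -0.3  4.1] 0.1846
0.1832 [-6.6 -4.8 12. ] 0.1845
ok True 26.6833 0.05961695250366894
```

```bash
python3 leave.py .061 q52
python3 - <<'E'
import pickle,cv2;from h import *;from rig import manip
for n in("q45","q52"):
  c,p=pickle.load(open(n+".pkl","rb"))[1]
  for b in blobs(mask(c["image"],"blue"),1500):
    s=fararc(c,b[3],.177,p)
    if s[0][1]>.1:print(n,s[0].round(4),2e3*s[1])
p=manip.get_position();manip.servo_line(p+[-.05,-.04,.05],rate=.2)
c=manip.camera("scene");cv2.imwrite("pics/s1.png",c["image"][:,:,::-1])
E
```

```text
[ 321.  263. 6880.] [0.5522 0.2024] 60.50612647748009 0.2557881114550543
[ 497.  141. 2100.] [0.7374 0.1518] 64.07446640838114 9.420277206397417
[ 247.  262. 6676.] [0.5524 0.2023] 60.24340397114198 0.27596295865003195
[ 463.  137. 2360.] [0.747  0.1396] 64.03691752054327 9.472439249923836
28.15
q45 [0.4798 0.2883] 53.40176679872574
q45 [0.6061 1.0064] 8.10199762073356
q52 [0.4801 0.2882] 52.958365063077494
q52 [0.5524 0.2023] 60.24340397114198
q52 [0.747  0.1396] 64.03691752054327
```

View pics/q52b.png

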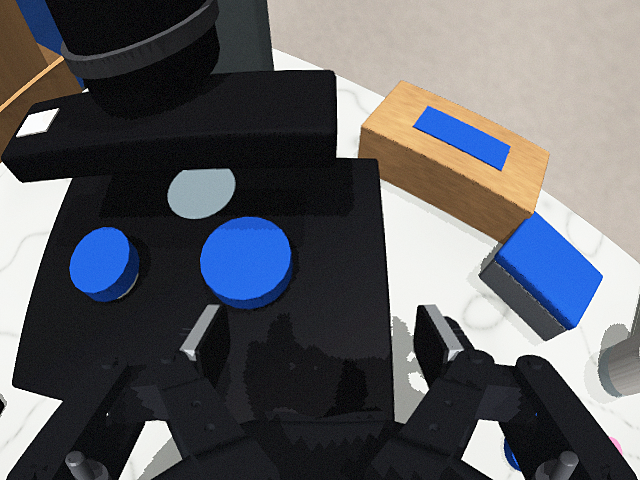

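View pics/s1.png

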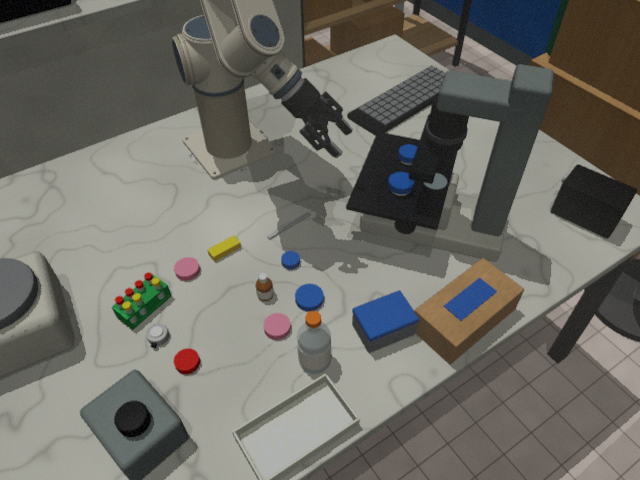

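The wrist view shows both lids level, at (104,263) and (246,262), and the centres at the 177 mm plane agree between views. The scene view shows everything else where it was.

```bash
python3 -c "
from rig import manip
print(manip.get_time(),manip.sign_off())"
```

```text
the job is handed in; nothing more can be done
28.75 None
```

Both dishes are closed, lid_54 on dish_45 and lid_61 on dish_52, each level and fully down with the dishes left where they stood, and the job was handed in at 28.75 s of the 64 s allowed.

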